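Fit a water filter cartridge into its sleeve-locked quick coupler

ROBOT

A 7-joint arm with a two-finger parallel gripper is mounted at the origin on a cart in front of the work surface, level with it; the furniture and walls round the work are solid. World frame = base frame: x ahead of the robot, y to its left, z up, the work surface at z = 0. Lengths are in mm, angles in rad, forces in N, time in s.
With the tool pointing down it reaches from about 400 to 875 mm from the base axis. Payload 4.4 kg.
Tool frame: the origin (TCP) lies between the finger pads, 19 mm behind the fingertips; this is the grasp point; z points along the fingers, y is the line along which they close (so a half turn about z gives the same grasp; the last joint's range is limited). The gripper opens to 85 mm and grips with 20 to 120 N. Pads are 22 mm wide; open, the fingers measure 114 mm over their backs; the gripper's body (76 mm by 85 mm) begins 54 mm behind the grasp point. The pads swing forward as they close: fully open they stand 13 mm farther back than shut.
Start: joints at [-1.323, 0.628, 0.038, 1.517, -0.027, 0.996, -0.02], TCP at [200.616, 618.281, 250.013] pointing down, gripper open.
Joint ranges: [-3.06, 3.06], [-0.37, 2.12], [-1.25, 1.32], [0.18, 2.47], [-1.1, 4.24], [0.23, 1.98], [-2.94, 2.94]. Speed limits (rad/s): [2.57, 2.57, 3.14, 3.14, 3.14, 3.14, 3.14].

INTERFACE

Orientations are given as [roll, pitch, yaw] about the fixed x, y, z axes, in that order (R = Rz(yaw) Ry(pitch) Rx(roll)).
In Python, from cell import ctrl gives the robot as it stands.
- The arm moves only by the tool carry_out, never from a script. Its argument "deltas" is one flat list of numbers, 7 for each row, row after row: the turn, a rotation vector about the tool's x, y, z in degrees, then the shift along the tool's x, y, z in m, then the closure, from -1 (fully open) to 1 (shut). In form: [wx, wy, wz, dx, dy, dz, claw, wx, wy, wz, dx, dy, dz, claw, ...]. A call has 1 to 12 rows; each row shifts and turns the commanded pose from where the row before left it, along the tool's axes as they then stand; what a row does not reach is not made up. A row lasts 1/8 s, in which the tool goes at most 62.5 mm and 10.7 degrees, less where a joint would pass 70% of its speed; a pose out of reach is approached as far as the arm can. A call with a gripper value outside its range is refused whole. The fingers move at their own pace and stop on an object; the grip force is fixed at half the most. Time passes only in rows, so rows that do not move let the fingers close. It gives the time, the measured TCP pose, the force, the opening and the grip force at its end, in the units of the state.
- ctrl.read_state(): the state, without advancing time (a new reading comes with each control period).
- ctrl.get_image(name): name is "side" or "top"; returns the picture (480x640x3 uint8, red, green, blue); there is no depth.
- ctrl.calibration(name): a dict with "mtx" (3x3 intrinsics, pixels), "distortion" ([k1, k2, p1, p2, k3] as OpenCV has them; the pictures are not rectified), "R" (3x3) and "t" (3): a world point X has camera coordinates R X + t. Camera axes: x right, y down, z forward; pixel columns grow to the right and rows downward; lengths in mm; the calibration is good to about 2 mm. A picture is of the moment at which its call begins. calibration takes no time and is no camera call.
- ctrl.finish_job(): hands the job in; it is judged then, once.
The state is a dict: "clock": time; "qpos": joint angles; "qd": joint speeds; "tau": joint torques, N m; "eef_pos": TCP position; "tool_rot": TCP orientation; "force": force on the tool from outside, world axes, zero at the start; "torque": the same for the moment, N m; "width": finger opening in mm; "gripper_force": force on a finger pad.
Only numpy, scipy, OpenCV 4.12 (cv2) and the standard library are available. Lean on these libraries where they do the work, as an engineer would, in place of code of your own. Each camera call takes 0.05 s, during which the arm holds its last target. There are 200 camera calls.

TASK

Fit the blue-capped filter cartridge to the water filter: first slide the ridged steel sleeve of the upright quick coupler back (down) until it catches and stays back when you let go, then lift the cartridge out of its stand and press it straight down into the coupler until it is fully home and the sleeve springs forward (up) again by itself to lock it. Feel for the mouth and press gently, never force the cartridge, let go of it, and leave the other things where they are.

Things in the scene. Friction and masses are not known exactly. Their poses are not given: they have to be found in the camera images.
- filter_base: Water filter head, fixed to the worktop: white rounded housing 110 (x) x 130 (y) x 52 mm high with a steel top plate, two short steel pipes at its +x side and an upright brass quick coupler with a ridged steel sleeve in the middle of its top. Origin: centre of its underside, z up. Push the cartridge with at most 25 N: it is damaged when its contact forces with the cartridge add up to over 60 N.
- mouth_nominal (a point): Nominal centre of the coupler's mouth (faces up, bore 25.5 mm, tube 36 mm outside), 62 mm above the steel top. Its height is true, but the coupler sits in an oversize rubber ring: the real mouth lies anywhere up to 6 mm off along the housing's x and y each (not reported; the sleeve shares it). It gives sideways 1 mm per 1.5 N and springs back.
- sleeve_nominal (a point): Nominal centre of the sleeve's ridged grip (off by as much as the mouth) when forward, 42 mm above the steel top. Grip: 50 mm in diameter, from 28 to 55 mm above the steel top; below it a flange 56 mm in diameter, 22 to 28 mm above the top; upper edge with a blue line at 58 mm. Grip it from above, fingertips just above the flange, and push down.
- sleeve (a joint): Travel of the sleeve (m): 0 = forward (up), grows as it is pulled back (down), 0.009 = hard stop; spring 5 N at 0, 9.5 N at the stop. Pulled beyond 0.007 it catches: let go it rises to about 0.005 and stays until the cartridge trips it. Forward, four balls 18 mm below the mouth bar the bore; caught, the bore is clear down to a spring collar 12 mm below the mouth.
- cartridge: Filter cartridge, 135 mm long, about 0.26 kg, upright. Origin: centre of the plug's tip, z up its axis. Grey plug 24 mm in diameter, 29 mm long, 1.2 mm chamfer at the tip, locking groove 7 to 15 mm above the tip; white body 56 mm in diameter from 38 to 99 mm above the tip; blue cap with a grip bar above. Pushed with 9 N the tip enters if within 2 mm of the true centre, else it stays on the rim.
- cap_grip (a point): Point on the cartridge's axis 123 mm above the tip, in the blue grip bar on its cap: flat sides 20 mm apart along the cartridge's y, 42 mm long along its x, 102 to 135 mm above the tip. With the TCP here and the fingers closing along the cartridge's y, the fingertips clear the cap below
- flange (a point): Centre of the underside of the cartridge's white flange (40 mm in diameter), 29 mm above the tip. Fully home it rests on the coupler's mouth or up to 2 mm above it. The last 17 mm press on the collar's spring, about 10 N more than the cartridge's weight at the end, where the sleeve springs forward.
- stand: Whitish round stand of the cartridge, fixed, 90 mm in diameter, 34 mm high, with a hole 27 mm in diameter in its centre; the cartridge's flange rests on its top with the plug in the hole (plug tip 5 mm above the worktop). Origin: centre of its underside
- mug_a: Bystander: white mug with a handle, 95 mm high, on the worktop behind the work. Origin: centre of its underside
- lemon: Bystander: lemon, 78 x 55 mm, on the worktop behind the work. Origin: its underside
- mug_drain: Bystander: cream mug with a handle, 94 mm high, on the sink's drainer at the left. Origin: centre of its underside
- glass_drain: Bystander: clear drinking glass, 91 mm high, on the sink's drainer at the left. Origin: centre of its underside
Things that resemble listed ones, but are neither listed nor needed, are in the scene too. Of the things like the cartridge, leave any that is green or orange; of the rest the larger one is meant.

How it is judged (in metres and radians):
On the way:
1. the sleeve has been pulled back, has caught, and stays back (more than 3 mm) with nothing holding it (value of joint sleeve above 0.003 m and contact force between the fingers and filter_base below 0.3 N), for 0.3 s.
At the end, for the whole second after the job is handed in: The cartridge stands upright (0.06 rad) and still in the coupler, let go and fully home: plug tip 82.5 to 89 mm above the housing's underside, within 11 mm of the nominal mouth centre; the sleeve has sprung forward again (less than 1.5 mm from closed) (z of cartridge in the frame of filter_base between 0.0825 and 0.089 m and horizontal distance between cartridge and mouth_nominal below 0.011 m and angle between cartridge's own z axis and vertical below 0.06 rad and value of joint sleeve below 0.0015 m and linear speed of cartridge below 0.02 m/s); the robot touches nothing.
It fails at once if the cartridge is pressed against the filter head with more than 60 N (contact force between cartridge and filter_base above 60 N).
It fails at once if the white mug behind the work is moved by more than 20 mm (distance of mug_a from where it was at the start of the episode above 0.02 m).
It fails at once if the lemon behind the work is moved by more than 20 mm (distance of lemon from where it was at the start of the episode above 0.02 m).
It fails at once if the cream mug on the sink's drainer is moved by more than 20 mm (distance of mug_drain from where it was at the start of the episode above 0.02 m).
It fails at once if the clear glass on the sink's drainer is moved by more than 20 mm (distance of glass_drain from where it was at the start of the episode above 0.02 m).
It also fails if it takes over 61 s, if anything falls off the work surface, if the arm or the gripper's body presses on something with over 40 N, if the wrist force passes 120 N, or if a joint passes its speed limit or range.

## Working session

There is one attempt and no reset: what is moved stays moved. The work goes in short steps, Python scripts to look and compute and a tool call to move; the robot and the scene stay as the last step left them, time stands still between calls to the robot, and variables do not carry over. Pictures are saved under pics/ and viewed, at most 10 in all, crops included, and the job is handed in when it is done.

Besides the shell and the picture viewer there is one more tool, called after "Call:" as name(argument=value, ...) on one line, values as JSON. carry_out: Moves the arm, as the interface text tells. Its arguments: {"type":"object","properties":{"deltas":{"type":"array"}},"required":["deltas"]}

```bash
mkdir -p pics
python3 - <<'E'
from cell import ctrl
import cv2,numpy as np
for n in("side","top"):
    cv2.imwrite(f"pics/{n}0.png",ctrl.get_image(n)[...,::-1])
    c=ctrl.calibration(n);print(n,c)
print(ctrl.read_state())
E
```

```text
side {'mtx': array([[528.14471078,   0.        , 330.87591709],
       [  0.        , 528.14471078, 239.94915479],
       [  0.        ,   0.        ,   1.        ]]), 'distortion': array([-0.11476412,  0.        ,  0.        ,  0.        ,  0.        ]), 'R': array([[-0.9427471 , -0.33330284,  0.01171016],
       [-0.2938664 ,  0.81357321, -0.50173815],
       [ 0.15770368, -0.4764534 , -0.86494029]]), 't': array([ 574.72756283,  265.93100892, 1046.65281022])}
top {'mtx': array([[522.14702133,   0.        , 327.9700897 ],
       [  0.        , 522.14702133, 243.75113876],
       [  0.        ,   0.        ,   1.        ]]), 'distortion': array([-0.07962328,  0.        ,  0.        ,  0.        ,  0.        ]), 'R': array([[-0.02346187, -0.99952141, -0.0201616 ],
       [-0.98882188,  0.02617159, -0.14678669],
       [ 0.1472441 ,  0.01649234, -0.98896268]]), 't': array([  13.2807028 ,  609.4340607 , 1297.18267042])}
{'clock': 0.1, 'qpos': array([-1.32280517,  0.62928305,  0.03845546,  1.51829043, -0.02700966,
        0.99630278, -0.02001587]), 'qd': array([ 0.00147943, -0.00123405,  0.00132898, -0.00211233,  0.00051212,
        0.00042541,  0.00129552]), 'tau': array([ 2.43290458e-03, -5.64536512e+01,  1.23023909e+00, -1.93972993e+01,
        1.12603160e-02,  5.52285783e-03,  1.30794200e-05]), 'eef_pos': array([200.44024925, 617.75151625, 249.15497945]), 'tool_rot': array([-3.13982737e+00,  1.82598752e-05,  2.82777122e+00]), 'force': array([ 1.19423727,  0.46214146, -0.14146605]), 'torque': array([-0.04154647, -0.03130338, -0.01821972]), 'gripper_force': 0.0, 'width': 85.64858335300514}
```

View pics/side0.png

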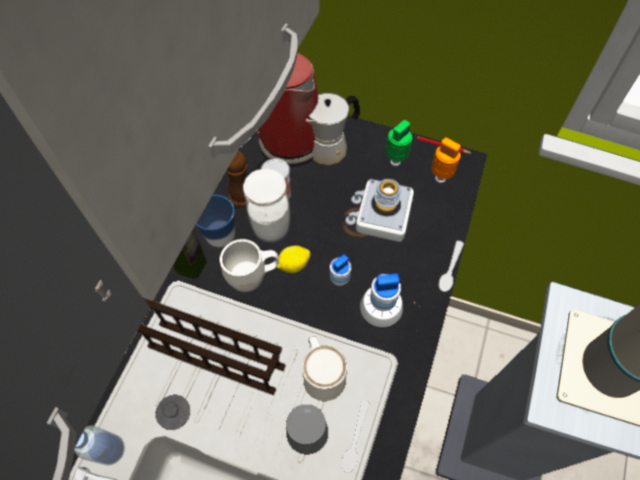

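View pics/top0.png

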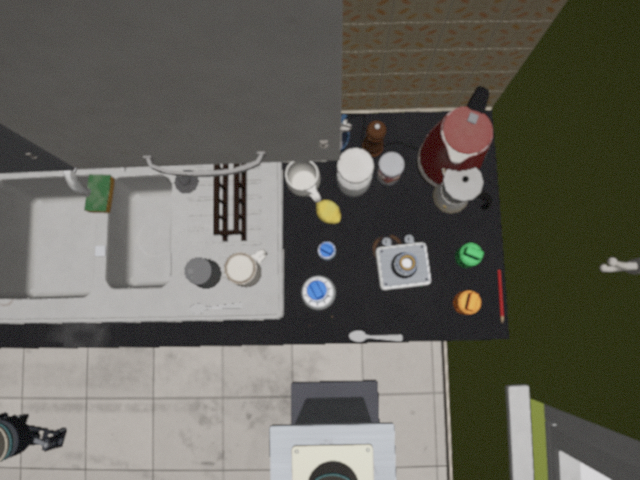

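Blue candidates: the large one in the stand (side 386,290 / top 318,290) and the small one (side 340,268 / top 327,250). Green (side 400,143) and orange (side 447,158) are excluded. The larger blue one in the whitish round stand fits, so I'll confirm it in an enlarged crop and measure.

```bash
cat > h.py <<'E'
from cell import ctrl
import cv2,numpy as np
def ray(n,uv):
    c=ctrl.calibration(n);R=np.array(c["R"]);t=np.array(c["t"])
    p=cv2.undistortPoints(np.array([[uv]],float),c["mtx"],c["distortion"])[0,0]
    d=R.T@np.array([p[0],p[1],1]);return -R.T@t,d/np.linalg.norm(d)
def plane(n,uv,z):
    o,d=ray(n,uv);return o+d*(z-o[2])/d[2]
def two(a,b):
    (o1,d1),(o2,d2)=ray("side",a),ray("top",b)
    s=np.linalg.lstsq(np.c_[d1,-d2],o2-o1,rcond=None)[0]
    p,q=o1+s[0]*d1,o2+s[1]*d2;return (p+q)/2,np.linalg.norm(p-q)
def proj(n,X):
    c=ctrl.calibration(n)
    return cv2.projectPoints(np.atleast_2d(np.array(X,float)),cv2.Rodrigues(np.array(c["R"]))[0],np.array(c["t"],float),c["mtx"],c["distortion"])[0][:,0]
E
python3 - <<'E'
from h import *
s=cv2.imread("pics/side0.png");t=cv2.imread("pics/top0.png")
f=lambda im,x,y,w,h:cv2.resize(im[y:y+h,x:x+w],(400,300),interpolation=cv2.INTER_CUBIC)
cv2.imwrite("pics/crop.png",np.vstack([np.hstack([f(s,320,240,100,75+9-9),f(s,340,170,80,60+0)]),np.hstack([f(t,290,235,100,75),f(t,368,232,80,60)])]))
np.set_printoptions(precision=1,suppress=True)
for n,im in(("side",s),("top",t)):
    hsv=cv2.cvtColor(im,cv2.COLOR_BGR2HSV)
    m=cv2.inRange(hsv,(100,120,60),(125,255,255))
    cs=cv2.findContours(m,0,2)[0]
    for c in cs:
        if cv2.contourArea(c)>40: print(n,cv2.contourArea(c),cv2.minAreaRect(c))
    # bright parts
    b=cv2.inRange(hsv,(0,0,120),(180,60,255))
    for c in cv2.findContours(b,0,2)[0]:
        x,y,w,h=cv2.boundingRect(c)
        if cv2.contourArea(c)>300 and w<120:print(n,"white",x,y,w,h,cv2.minAreaRect(c))
E
```

```text
side 461.0 ((387.0, 285.0), (24.0, 26.0), 90.0)
side 225.0 ((341.75, 264.25), (15.55634880065918, 19.091880798339844), 45.0)
side 74.0 ((215.0660400390625, 225.51885986328125), (9.64443302154541, 35.690547943115234), 79.3803482055664)
side 104.0 ((224.35882568359375, 202.36471557617188), (27.073863983154297, 10.35402774810791), 32.47119140625)
side white 540 452 100 28 ((589.5, 465.5), (27.0, 99.0), 90.0)
side white 156 452 89 28 ((200.0, 465.5), (27.0, 88.0), 90.0)
side white 47 407 23 73 ((59.76987075805664, 442.813720703125), (72.02313232421875, 21.041641235351562), 83.9909896850586)
side white 527 282 113 175 ((594.3853149414062, 368.72637939453125), (117.14288330078125, 157.85044860839844), 9.61972713470459)
side white 362 278 41 48 ((382.1905212402344, 302.6855163574219), (40.627689361572266, 45.40021514892578), 11.768288612365723)
side white 439 241 25 51 ((450.1754455566406, 265.4982604980469), (13.860451698303223, 52.98308181762695), 15.376252174377441)
side white 219 239 59 49 ((246.20199584960938, 258.6669616699219), (48.00674819946289, 55.8878173828125), 53.61564636230469
[... 955 characters left out ...]
, 87.0643310546875)
top white 444 341 9 139 ((447.7916564941406, 410.0091552734375), (138.21815490722656, 3.710702419281006), 87.48312377929688)
top white 302 276 33 33 ((318.0, 292.0), (32.0, 32.0), 90.0)
top white 376 235 55 55 ((402.5678405761719, 261.686767578125), (51.778785705566406, 51.47698974609375), 82.56858825683594)
top white 443 168 40 34 ((462.6787414550781, 184.6834716796875), (32.70470428466797, 39.080223083496094), 88.02507019042969)
top white 285 160 36 42 ((302.2288513183594, 181.0350341796875), (41.32097244262695, 34.14656066894531), 87.39744567871094)
top white 379 152 25 25 ((391.0, 164.0), (24.0, 24.0), 90.0)
top white 337 148 37 43 ((355.0, 169.0), (42.0, 36.0), 90.0)
```

View pics/crop.png

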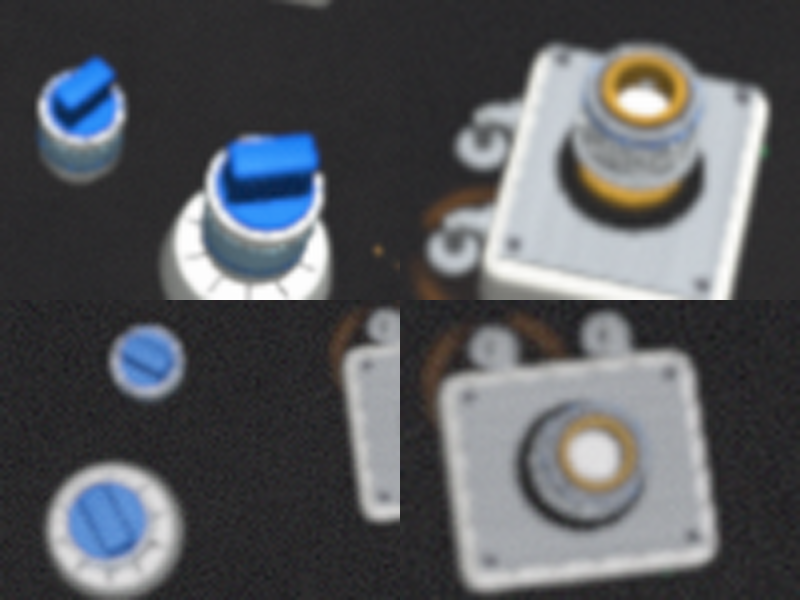

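The crop confirms the larger blue cartridge in the stand (side ≈ 386,290; top ≈ 318,290); the small one at (340,265) stands free. The coupler mouth is at side ≈ (389,187), top ≈ (406.4,263).

Run:
```python
from h import *
np.set_printoptions(precision=1,suppress=True)
s=cv2.imread("pics/side0.png");t=cv2.imread("pics/top0.png")
print("mouth side",plane("side",(389,187),114),"top",plane("top",(406.4,263),114),two((389,187),(406.4,263)))
# mouth by gold mask
for n,im,(x,y,w,h) in(("side",s,(375,172,30,30)),("top",t,(392,248,30,30))):
    hsv=cv2.cvtColor(im[y:y+h,x:x+w],cv2.COLOR_BGR2HSV)
    m=cv2.inRange(hsv,(10,70,60),(30,255,255))
    m=cv2.resize(m,None,fx=4,fy=4,interpolation=cv2.INTER_CUBIC)
    m=(m>127).astype(np.uint8)
    cs,hi=cv2.findContours(m,cv2.RETR_CCOMP,cv2.CHAIN_APPROX_NONE)
    for c,k in zip(cs,hi[0]):
        if len(c)>12:
            e=cv2.fitEllipse(c);uv=((e[0][0]+.5)/4-.5+x,(e[0][1]+.5)/4-.5+y)
            print(n,"ell",np.array(uv),np.array(e[1])/4,"hole" if k[3]>=0 else "out",plane(n,uv,114))
sc=np.array([(68,97),(270,74),(292,236),(90,260)])/5+[368,232]
P=np.array([plane("top",u,53) for u in sc]);print("screws",P,P.mean(0))
sc2=np.array([(560-400,60),(742-400,97),(702-400,285),(513-400,245)])/5+[340,170]
P=np.array([plane("side",u,53) for u in sc2]);print("screws side",P,P.mean(0))
for n,im,(x,y,w,h) in(("side",s,(365,265,50,50)),("top",t,(300,274,40,36))):
    hsv=cv2.cvtColor(im[y:y+h,x:x+w],cv2.COLOR_BGR2HSV)
    m=cv2.inRange(hsv,(100,120,60),(125,255,255))
    print(n,"V hist",np.percentile(hsv[...,2][m>0],[5,25,50,75,95]))
    cv2.imwrite(f"pics/b_{n}.png",cv2.resize(im[y:y+h,x:x+w],(400,360 if n=="top" else 400),interpolation=cv2.INTER_CUBIC))
a=cv2.imread("pics/b_side.png");b=cv2.imread("pics/b_top.png");b=cv2.copyMakeBorder(b,0,40,0,0,0)
cv2.imwrite("pics/b.png",np.hstack([a,b]))
print("stand top z34",plane("top",(318,292),34),"cap top",plane("top",(316.5,289.5),105))
```

```text
mouth side [ 548.9 -197.8  114. ] top [ 547.2 -191.8  114. ] (array([ 547. , -190.6,  123.7]), np.float64(1.7060893833469877))
side ell [388.4 187.6] [14.4 17.5] out [ 549.7 -195.8  114. ]
side ell [388.3 189.2] [7.2 9.7] hole [ 548.7 -191.5  114. ]
top ell [407.  262.1] [14.7 14.9] out [ 549.2 -193.4  114. ]
top ell [406.6 262.5] [11.2 12.3] hole [ 548.3 -192.3  114. ]
screws [[ 585.1 -138.2   53. ]
 [ 594.2 -241.7   53. ]
 [ 511.2 -248.8   53. ]
 [ 501.8 -146.1   53. ]] [ 548.1 -193.7   53. ]
screws side [[ 595.9 -242.5   53. ]
 [ 511.4 -251.3   53. ]
 [ 501.6 -147.8   53. ]
 [ 585.6 -139.2   53. ]] [ 548.6 -195.2   53. ]
side V hist [ 82. 132. 225. 247. 250.]
top V hist [183.3 194.  205.  211.  213. ]
stand top z34 [487.1  26.7  34. ] cap top [489.2  27.5 105. ]
```

View pics/b.png

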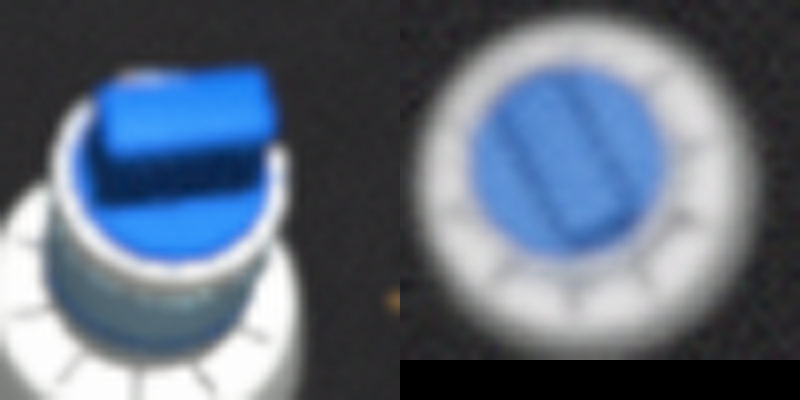

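```bash
cat >> h.py <<'E'
def to(p,yaw=None):
    """tool-frame delta (m, deg about tool z) from measured pose to world target"""
    from scipy.spatial.transform import Rotation as Ro
    s=ctrl.read_state();R=Ro.from_euler("xyz",s["tool_rot"]).as_matrix()
    d=R.T@(np.array(p)-s["eef_pos"])/1000
    print("tcp",s["eef_pos"].round(1),"rot",s["tool_rot"].round(3),"F",s["force"].round(1),"w",round(s["width"],1),"t",s["clock"],"q",s["qpos"].round(2))
    print("delta",d.round(4), None if yaw is None else round(-np.degrees((yaw-s["tool_rot"][2]+np.pi)%(2*np.pi)-np.pi),1))
E
python3 - <<'E'
from h import *
np.set_printoptions(precision=1,suppress=True)
c=np.array([(100,85),(263,68),(275,133),(110,155)])/8+[365,265]
P=np.array([plane("side",u,140) for u in c]);print(P,P.mean(0))
v=(P[1]-P[0]+P[2]-P[3]);w=P[0]-P[3]+P[1]-P[2]
print(np.linalg.norm(v)/2,np.degrees(np.arctan2(v[1],v[0])),np.linalg.norm(w)/2,np.degrees(np.arctan2(w[1],w[0])))
# top: bar corners
c=np.array([(512-400,105),(555-400,85),(628-400,205),(578-400,240)])/10+[300,274]
P=np.array([plane("top",u,140) for u in c]);print(P,P.mean(0));v=P[3]-P[0];u=P[2]-P[1];print(np.degrees(np.arctan2(v[1],v[0])),np.degrees(np.arctan2(u[1],u[0])))
E
```

```text
[[509.   25.9 140. ]
 [474.    8.6 140. ]
 [466.6  24.1 140. ]
 [501.5  42.6 140. ]] [487.8  25.3 140. ]
39.298878693021024 -152.89400465031827 17.673070660543296 -65.12144695742633
[[499.2  38.4 140. ]
 [503.7  28.1 140. ]
 [475.   11.5 140. ]
 [467.   23.4 140. ]] [486.2  25.4 140. ]
-155.0961547630373 -149.92324205824227
```

Call:
carry_out(deltas=[0,0,0,-0.044,-0.034,0,-1,0,0,0,-0.044,-0.034,0,-1,0,0,0,-0.044,-0.034,0,-1,0,0,0,-0.044,-0.034,0,-1,0,0,0,-0.044,-0.034,0,-1,0,0,0,-0.044,-0.034,0,-1,0,0,0,-0.044,-0.034,0,-1,0,0,0,-0.044,-0.034,0,-1,0,0,0,-0.029,-0.049,0,-1,0,0,0,-0.029,-0.049,0,-1,0,0,0,-0.029,-0.049,0,-1,0,0,0,-0.029,-0.049,0,-1])

```text
clock: 1.6
eef_pos: [501.3, 26.9, 249.9]
tool_rot: [3.142, -0.0, 2.828]
force: [1.3, 0.7, 0.0]
width: 85.4
gripper_force: 0.0
```

Call:
carry_out(deltas=[0,0,0,-0.029,-0.049,0,-1,0,0,0,-0.029,-0.049,0,-1,0,0,0,-0.029,-0.049,0,-1,0,0,0,-0.027,-0.046,0,-1,0,0,0,0,0,0,-1,0,0,0,0,0,0,-1])

```text
clock: 2.35
eef_pos: [549.7, -189.4, 249.4]
tool_rot: [3.141, -0.002, 2.828]
force: [0.9, 1.1, -0.9]
width: 85.6
gripper_force: 0.0
```

```bash
python3 -c "
from h import *
to((549,-194,103))"
```

```text
tcp [ 549.7 -189.4  249.4] rot [ 3.141e+00 -2.000e-03  2.828e+00] F [ 0.9  1.1 -0.9] w 85.6 t 2.35 q [ 0.22  0.53  0.09  1.72 -0.06  0.9   1.6 ]
delta [-0.0009 -0.0047  0.1464] None
```

Call:
carry_out(deltas=[0,0,0,-0.001,-0.005,0.02,-1,0,0,0,0,0,0.03,-1,0,0,0,0,0,0.03,-1,0,0,0,0,0,0.03,-1,0,0,0,0,0,0.02,-1,0,0,0,0,0,0.01,-1,0,0,0,0,0,0.005,-1,0,0,0,0,0,0,-1,0,0,0,0,0,0,-1,0,0,0,0,0,0,-1])

```text
clock: 3.6
eef_pos: [549.9, -195.3, 105.6]
tool_rot: [3.142, 0.001, 2.828]
force: [-0.0, 0.6, -0.5]
width: 85.8
gripper_force: 0.0
```

```bash
python3 -c "
from h import *
to((549,-194,103))"
```

```text
tcp [ 549.9 -195.3  105.6] rot [3.142e+00 1.000e-03 2.828e+00] F [-0.   0.6 -0.5] w 85.8 t 3.6 q [ 0.25  0.73  0.07  1.83 -0.08  0.59  1.63]
delta [0.0012 0.001  0.0026] None
```

Close on the sleeve.

Call:
carry_out(deltas=[0,0,0,0,0,0.002,1,0,0,0,0,0,0,1,0,0,0,0,0,0,1,0,0,0,0,0,0,1,0,0,0,0,0,0,1,0,0,0,0,0,0,1,0,0,0,0,0,0,1,0,0,0,0,0,0,1,0,0,0,0,0,0,1,0,0,0,0,0,0,1])

```text
clock: 4.85
eef_pos: [549.7, -195.3, 103.2]
tool_rot: [-3.142, 0.0, 2.828]
force: [-0.5, -0.0, 4.3]
width: 47.7
gripper_force: 61.3
```

```bash
python3 -c "
from h import *
to((549,-194,103))
s=ctrl.get_image('side');cv2.imwrite('pics/g1.png',cv2.resize(s[130:280,290:490],(800,600),interpolation=2)[...,::-1])"
```

```text
tcp [ 549.7 -195.3  103.2] rot [-3.142  0.     2.828] F [-0.5 -0.   4.3] w 47.7 t 4.85 q [ 0.25  0.73  0.07  1.83 -0.08  0.58  1.63]
delta [0.0011 0.001  0.0002] None
```

View pics/g1.png

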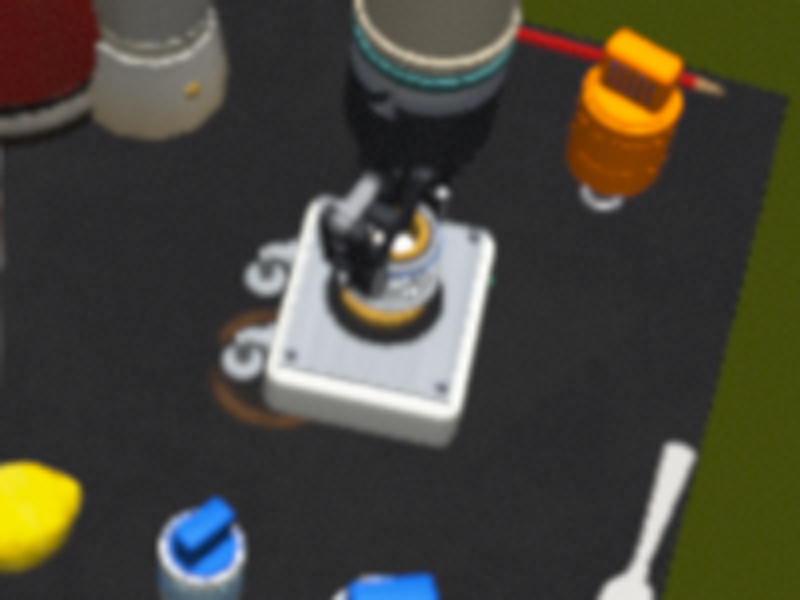

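The side view shows the fingers straddling the sleeve (crop ≈ 390,260), with no lateral load. Pushing down.

Call:
carry_out(deltas=[0,0,0,0,0,0.002,1,0,0,0,0,0,0.002,1,0,0,0,0,0,0.002,1,0,0,0,0,0,0.002,1,0,0,0,0,0,0.001,1,0,0,0,0,0,0,1,0,0,0,0,0,0,1])

```text
clock: 5.78
eef_pos: [550.0, -195.4, 94.7]
tool_rot: [-3.142, 0.001, 2.828]
force: [-1.0, 0.1, 7.9]
width: 48.1
gripper_force: 61.6
```

```bash
python3 -c "
from h import *
to((549,-194,94))"
```

```text
tcp [ 550.  -195.4   94.7] rot [-3.142e+00  1.000e-03  2.828e+00] F [-1.   0.1  7.9] w 48.1 t 5.775 q [ 0.25  0.74  0.07  1.84 -0.08  0.56  1.63]
delta [0.0014 0.001  0.0007] None
```

Call:
carry_out(deltas=[0,0,0,0,0,0.001,1,0,0,0,0,0,0.001,1,0,0,0,0,0,0,1])

```text
clock: 6.15
eef_pos: [550.8, -195.7, 93.9]
tool_rot: [3.142, 0.003, 2.828]
force: [-0.9, 0.1, 17.4]
width: 48.1
gripper_force: 62.6
```

Call:
carry_out(deltas=[0,0,0,0,0,-0.001,-1,0,0,0,0,0,0,-1,0,0,0,0,0,0,-1,0,0,0,0,0,0,-1,0,0,0,0,0,0,-1,0,0,0,0,0,0,-1,0,0,0,0,0,0,-1,0,0,0,0,0,0,-1,0,0,0,0,0,0,-1,0,0,0,0,0,0,-1])

```text
clock: 7.4
eef_pos: [549.6, -195.1, 93.0]
tool_rot: [3.142, 0.0, 2.828]
force: [-0.2, 1.0, 0.2]
width: 85.7
gripper_force: 0.0
```

```bash
python3 -c "
from h import *
to((549,-194,250))"
```

```text
tcp [ 549.6 -195.1   93. ] rot [3.142 0.    2.828] F [-0.2  1.   0.2] w 85.7 t 7.4 q [ 0.25  0.75  0.07  1.84 -0.08  0.56  1.63]
delta [ 0.0009  0.0009 -0.157 ] None
```

Call:
carry_out(deltas=[0,0,0,0,0,-0.02,-1,0,0,0,0,0,-0.04,-1,0,0,-8.9,0,0,-0.04,-1,0,0,-8.9,0,0,-0.04,-1,0,0,-8.9,0,0,-0.02,-1,0,0,-8.9,0,0,0,-1,0,0,-8.7,0,0,0,-1,0,0,0,-0.01,0.055,0,-1,0,0,0,-0.011,0.056,0,-1,0,0,0,-0.011,0.057,0,-1,0,0,0,-0.011,0.057,0,-1,0,0,0,0,0,0,-1])

```text
clock: 8.9
eef_pos: [487.0, 30.9, 253.3]
tool_rot: [3.139, 0.001, -2.673]
force: [-0.2, -0.9, -0.5]
width: 85.3
gripper_force: 0.0
```

```bash
python3 -c "
from h import *
to((487.5,25.5,128),np.radians(-153.3))
s=ctrl.get_image('side');cv2.imwrite('pics/g2.png',cv2.resize(s[160:310,330:430],(533,800),interpolation=2)[...,::-1][:600])
np.set_printoptions(precision=1,suppress=True)
print(proj('side',[[549,-194,110],[549,-194,114]]))"
```

```text
tcp [487.   30.9 253.3] rot [ 3.139e+00  1.000e-03 -2.673e+00] F [-0.2 -0.9 -0.5] w 85.3 t 8.9 q [ 0.    0.4  -0.16  1.95  0.09  0.8   1.83]
delta [ 0.0021 -0.0053  0.1253] 0.1
[[388.2 189.4]
 [388.4 188.3]]
```

View pics/g2.png

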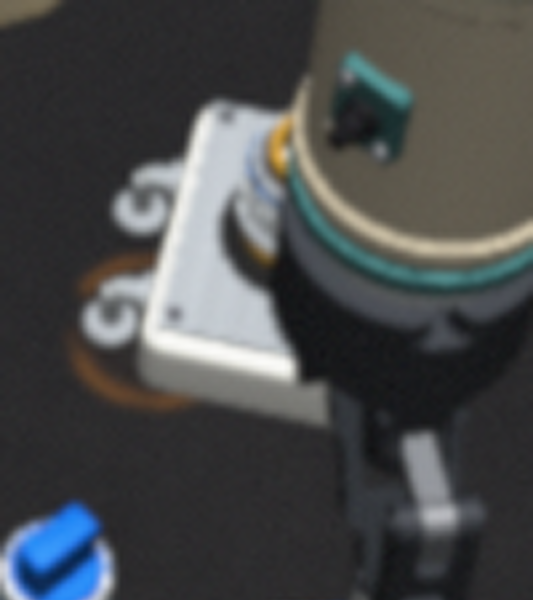

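Call:
carry_out(deltas=[0,0,0,0.001,-0.002,0.03,-1,0,0,0,0,0,0.03,-1,0,0,0,0,0,0.025,-1,0,0,0,0,0,0,-1,0,0,0,0,0,0,-1,0,0,0,0,0,0,-1])

```text
clock: 9.7
eef_pos: [489.2, 23.0, 169.0]
tool_rot: [-3.141, 0.002, -2.683]
force: [-0.2, -0.5, -0.7]
width: 85.4
gripper_force: 0.0
```

```bash
python3 -c "
from h import *
to((487.5,25.5,128),np.radians(-153.3))
s=ctrl.get_image('side');cv2.imwrite('pics/g3.png',cv2.resize(s[165:325,335:435],(375,600),interpolation=2)[...,::-1])"
```

```text
tcp [489.2  23.  169. ] rot [-3.141e+00  2.000e-03 -2.683e+00] F [-0.2 -0.5 -0.7] w 85.4 t 9.7 q [-0.01  0.53 -0.14  2.04  0.12  0.58  1.8 ]
delta [0.0005 0.003  0.041 ] -0.4
```

View pics/g3.png

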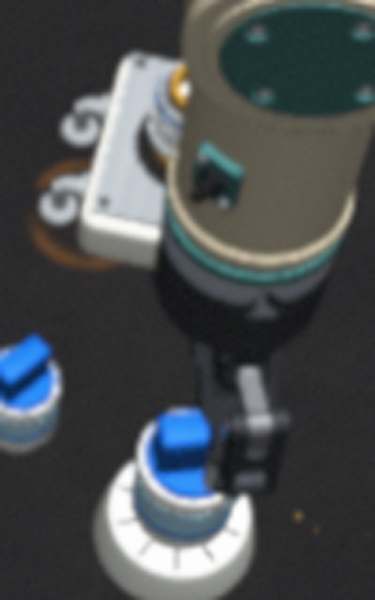

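The gripper straddles the blue bar (crop ≈ 185,440) and the orientation is right. Descend and close.

Call:
carry_out(deltas=[0,0,0,0,0.003,0.01,-1,0,0,0,0,0,0.02,-1,0,0,0,0,0,0.011,-1,0,0,0,0,0,0,-1,0,0,0,0,0,0,1,0,0,0,0,0,0,1,0,0,0,0,0,0,1,0,0,0,0,0,0,1,0,0,0,0,0,0,1,0,0,0,0,0,0,1,0,0,0,0,0,0,1,0,0,0,0,0,0,1])

```text
clock: 11.25
eef_pos: [487.3, 26.0, 127.4]
tool_rot: [-3.141, 0.001, -2.682]
force: [-0.3, 0.3, 5.1]
width: 19.0
gripper_force: 58.6
```

Call:
carry_out(deltas=[0,0,0,0,0,0,1,0,0,0,0,0,0,1,0,0,0,0,0,0,1,0,0,0,0,0,0,1])

```text
clock: 11.75
eef_pos: [487.2, 26.0, 127.4]
tool_rot: [-3.141, 0.001, -2.682]
force: [-0.2, -1.2, 5.0]
width: 19.1
gripper_force: 58.6
```

```bash
python3 -c "
from h import *
to((487.5,25.5,128),np.radians(-153.3))"
```

```text
tcp [487.2  26.  127.4] rot [-3.141e+00  1.000e-03 -2.682e+00] F [-0.2 -1.2  5. ] w 19.1 t 11.75 q [-0.03  0.6  -0.12  2.07  0.14  0.48  1.78]
delta [-0.     -0.0005 -0.0006] -0.4
```

Call:
carry_out(deltas=[0,0,0,0,0,-0.01,1,0,0,0,0,0,-0.02,1,0,0,0,0,0,-0.02,1,0,0,0,0,0,-0.03,1,0,0,0,0,0,-0.03,1,0,0,0,0,0,-0.03,1,0,0,0,0,0,0,1,0,0,0,0,0,0,1])

```text
clock: 12.75
eef_pos: [486.0, 25.9, 266.0]
tool_rot: [3.141, -0.002, -2.682]
force: [0.2, 0.5, -2.9]
width: 19.2
gripper_force: 59.2
```

```bash
python3 -c "
from h import *
to((549,-195.2,255))
s=ctrl.get_image('side');cv2.imwrite('pics/g4.png',s[60:360,240:540][...,::-1].repeat(2,0).repeat(2,1))"
```

```text
tcp [486.   25.9 266. ] rot [ 3.141e+00 -2.000e-03 -2.682e+00] F [ 0.2  0.5 -2.9] w 19.2 t 12.75 q [ 0.01  0.38 -0.17  1.94  0.08  0.83  1.83]
delta [ 0.0415 -0.2261  0.0109] None
```

View pics/g4.png

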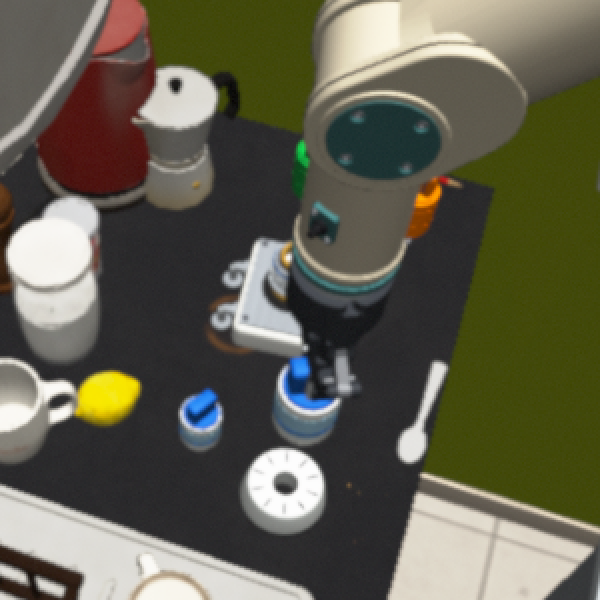

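The cartridge is held upright above the empty stand (hole at crop 286,483). Moving over the coupler.

Call:
carry_out(deltas=[0,0,0,0.006,-0.033,0,1,0,0,0,0.007,-0.04,0,1,0,0,0,0.007,-0.04,0,1,0,0,0,0.007,-0.04,0,1,0,0,0,0.007,-0.04,0,1,0,0,0,0.007,-0.033,0,1,0,0,0,0,0,0,1,0,0,0,0,0,0,1,0,0,0,0,0,0,1])

```text
clock: 13.92
eef_pos: [550.2, -193.2, 266.4]
tool_rot: [3.14, -0.001, -2.68]
force: [0.4, -0.0, -2.8]
width: 19.0
gripper_force: 59.5
```

```bash
python3 -c "
from h import *
to((549,-195.2,240))
np.set_printoptions(precision=1,suppress=True)
print(plane('side',(383,301.5),34))"
```

```text
tcp [ 550.2 -193.2  266.4] rot [ 3.14e+00 -1.00e-03 -2.68e+00] F [ 0.4 -0.  -2.8] w 19.0 t 13.925 q [ 0.37  0.52 -0.13  1.69  0.08  0.95  2.25]
delta [ 0.0019 -0.0014  0.0264] None
[487.4  25.6  34. ]
```

Call:
carry_out(deltas=[0,0,0,0.002,-0.0015,0.01,1,0,0,0,0,0,0.012,1,0,0,0,0,0,0.004,1,0,0,0,0,0,0,1,0,0,0,0,0,0,1,0,0,0,0,0,0,1])

```text
clock: 14.68
eef_pos: [549.6, -197.0, 241.4]
tool_rot: [-3.141, 0.001, -2.682]
force: [-0.3, 0.3, -2.8]
width: 19.0
gripper_force: 59.4
```

```bash
python3 -c "
from h import *
to((549,-195.2,236))"
```

```text
tcp [ 549.6 -197.   241.4] rot [-3.141e+00  1.000e-03 -2.682e+00] F [-0.3  0.3 -2.8] w 19.0 t 14.675 q [ 0.38  0.54 -0.12  1.72  0.08  0.89  2.25]
delta [-0.0003  0.0019  0.0054] None
```

Call:
carry_out(deltas=[0,0,0,0,0.0015,0,1,0,0,0,0,0,0,1,0,0,0,0,0,0,1,0,0,0,0,0,0,1])

```text
clock: 15.18
eef_pos: [548.7, -195.6, 241.0]
tool_rot: [3.142, -0.0, -2.682]
force: [0.5, 0.3, -2.4]
width: 19.3
gripper_force: 59.5
```

Now slow descent for contact.

Call:
carry_out(deltas=[0,0,0,0,0,0.002,1,0,0,0,0,0,0.002,1,0,0,0,0,0,0.001,1,0,0,0,0,0,0.001,1,0,0,0,0,0,0,1,0,0,0,0,0,0,1])

```text
clock: 15.92
eef_pos: [548.7, -195.6, 235.0]
tool_rot: [-3.142, 0.0, -2.682]
force: [-0.2, -0.0, -3.7]
width: 19.0
gripper_force: 59.5
```

Call:
carry_out(deltas=[0,0,0,0,0,0.001,1,0,0,0,0,0,0.001,1,0,0,0,0,0,0.001,1,0,0,0,0,0,0.001,1,0,0,0,0,0,0,1,0,0,0,0,0,0,1])

```text
clock: 16.68
eef_pos: [548.6, -195.6, 231.0]
tool_rot: [3.142, -0.0, -2.682]
force: [0.3, -0.1, -3.5]
width: 19.4
gripper_force: 59.5
```

Call:
carry_out(deltas=[0,0,0,0,0,0.001,1,0,0,0,0,0,0.001,1,0,0,0,0,0,0.001,1,0,0,0,0,0,0.001,1,0,0,0,0,0,0,1,0,0,0,0,0,0,1])

```text
clock: 17.42
eef_pos: [548.7, -195.6, 227.0]
tool_rot: [3.142, 0.0, -2.682]
force: [-0.7, 0.1, -4.0]
width: 19.3
gripper_force: 59.5
```

Call:
carry_out(deltas=[0,0,0,0,0,0.001,1,0,0,0,0,0,0.001,1,0,0,0,0,0,0.001,1,0,0,0,0,0,0.001,1,0,0,0,0,0,0.001,1,0,0,0,0,0,0.001,1,0,0,0,0,0,0.001,1,0,0,0,0,0,0.001,1,0,0,0,0,0,0,1])

```text
clock: 18.55
eef_pos: [548.7, -195.6, 218.8]
tool_rot: [3.142, -0.0, -2.682]
force: [-0.0, 0.3, 2.6]
width: 18.8
gripper_force: 60.4
```

Collar engaged; continuing with the spring.

Call:
carry_out(deltas=[0,0,0,0,0,0.001,1,0,0,0,0,0,0.001,1,0,0,0,0,0,0.001,1,0,0,0,0,0,0.001,1,0,0,0,0,0,0.001,1,0,0,0,0,0,0.001,1,0,0,0,0,0,0.001,1,0,0,0,0,0,0.001,1,0,0,0,0,0,0,1])

```text
clock: 19.68
eef_pos: [548.6, -195.6, 210.8]
tool_rot: [3.141, -0.0, -2.682]
force: [-0.4, -0.1, 3.2]
width: 19.2
gripper_force: 60.5
```

Call:
carry_out(deltas=[0,0,0,0,0,0.001,1,0,0,0,0,0,0.001,1,0,0,0,0,0,0.001,1,0,0,0,0,0,0,1])

```text
clock: 20.18
eef_pos: [548.7, -195.6, 207.9]
tool_rot: [3.142, -0.0, -2.682]
force: [0.1, -0.0, 4.0]
width: 19.3
gripper_force: 60.6
```

Call:
carry_out(deltas=[0,0,0,0,0,0.0005,1,0,0,0,0,0,0.0005,1,0,0,0,0,0,0.0005,1,0,0,0,0,0,0,1])

```text
clock: 20.68
eef_pos: [549.0, -195.7, 207.1]
tool_rot: [-3.141, 0.001, -2.682]
force: [-0.7, 0.6, 8.1]
width: 19.5
gripper_force: 61.2
```

```bash
python3 -c "
from h import *
to((549,-195.2,206))
s=ctrl.get_image('side');cv2.imwrite('pics/g5.png',cv2.resize(s[130:250,310:470],(800,600),interpolation=2)[...,::-1])"
```

```text
tcp [ 549.  -195.7  207.1] rot [-3.141e+00  1.000e-03 -2.682e+00] F [-0.7  0.6  8.1] w 19.5 t 20.675 q [ 0.37  0.58 -0.12  1.75  0.09  0.81  2.24]
delta [-0.0002  0.0004  0.0011] None
```

View pics/g5.png

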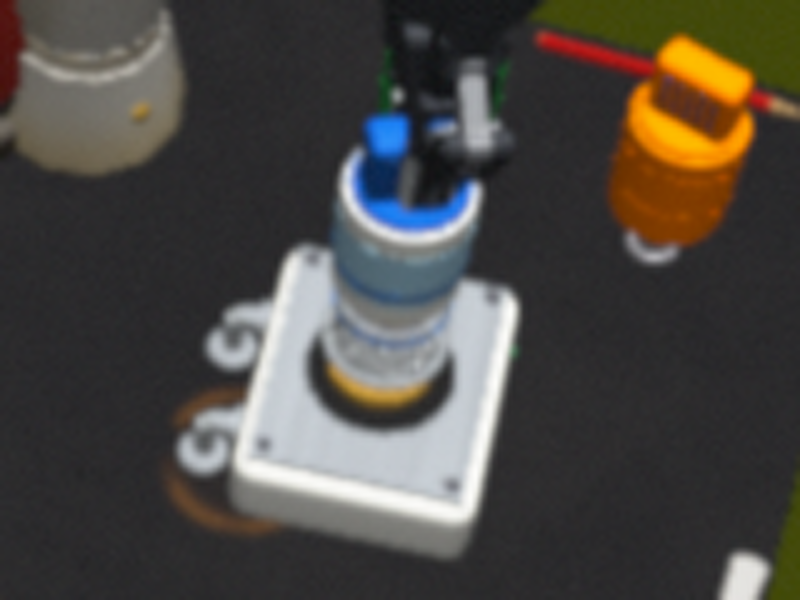

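The cartridge sits in the coupler, and the blue line (crop 390,335) and flange edge (380,385) match the starting image, which suggests the sleeve is forward. A small extra press, then a numerical comparison.

Call:
carry_out(deltas=[0,0,0,0,0,0.0005,1,0,0,0,0,0,0.0005,1,0,0,0,0,0,0,1])

```text
clock: 21.1
eef_pos: [549.4, -195.7, 206.9]
tool_rot: [-3.14, 0.002, -2.682]
force: [-0.9, 0.3, 13.1]
width: 18.9
gripper_force: 61.9
```

```bash
python3 -c "
from h import *
to((549,-195.2,206))
s0=cv2.imread('pics/side0.png');s1=ctrl.get_image('side')[...,::-1]
for im in (s0,s1):
    c=im[192:216,374:400];h=cv2.cvtColor(c,cv2.COLOR_BGR2HSV)
    m=cv2.inRange(h,(10,90,60),(30,255,255)).copy();b=cv2.inRange(h,(100,55,60),(125,255,255))
    ys,xs=np.nonzero(m);k=ys>8;print('brass n',k.sum(),'row',192+ys[k].mean(),[int(192+np.nonzero(m[8:,x])[0].min()+8) for x in range(8,18) if m[8:,x].any()])
    print('blue-ish col profile',(c[:,10:16,0].astype(int)-c[:,10:16,2]).mean(1).round())
"
```

```text
tcp [ 549.4 -195.7  206.9] rot [-3.140e+00  2.000e-03 -2.682e+00] F [-0.9  0.3 13.1] w 18.9 t 21.1 q [ 0.37  0.58 -0.12  1.76  0.09  0.81  2.24]
delta [0.0001 0.0007 0.0009] None
brass n 84 row 208.21428571428572 [207, 207, 208, 208, 208, 208, 208, 208, 208, 208]
blue-ish col profile [ -53.  -96.  -78.  -18.    8.   20.   33.   25.    9.    4.    4.    5.
    6.    8.    4.  -31.  -98. -130. -106.  -58.  -18.   -2.    1.    3.]
brass n 81 row 208.17283950617283 [207, 207, 208, 208, 208, 208, 208, 208, 208, 208]
blue-ish col profile [   1.   -3.   -2.    5.   11.   22.   33.   22.    8.    4.    5.    4.
    6.    9.    1.  -42. -108. -127.  -96.  -51.  -15.   -2.    0.    4.]
```

Sleeve is forward, row profiles identical to the start, and the cartridge is home. Release and retreat.

Call:
carry_out(deltas=[0,0,0,0,0,-0.001,1,0,0,0,0,0,0,-1,0,0,0,0,0,0,-1,0,0,0,0,0,0,-1,0,0,0,0,0,0,-1,0,0,0,0,0,0,-1,0,0,0,0,0,0,-1,0,0,0,0,0,0,-1,0,0,0,0,0,0,-1,0,0,0,0,0,-0.02,-1,0,0,0,0,0,-0.04,-1,0,0,0,0,0,-0.04,-1])

```text
clock: 22.65
eef_pos: [548.4, -195.5, 307.4]
tool_rot: [3.141, -0.001, -2.682]
force: [1.5, -0.6, 0.3]
width: 85.6
gripper_force: 0.0
```

Call:
carry_out(deltas=[0,0,0,0,0,-0.02,-1,0,0,0,0,0,0,-1,0,0,0,0,0,0,-1,0,0,0,0,0,0,-1,0,0,0,0,0,0,-1])

```text
clock: 23.28
eef_pos: [548.3, -195.5, 325.6]
tool_rot: [3.14, -0.001, -2.682]
force: [0.4, -0.1, 1.0]
width: 85.6
gripper_force: 0.0
```

```bash
python3 -c "
from h import *
to((549,-195.2,206))
s=ctrl.get_image('side');cv2.imwrite('pics/g6.png',cv2.resize(s[100:280,290:530],(800,600),interpolation=2)[...,::-1])
c=s[192:216,384:390].astype(int);print((c[...,2]-c[...,0]).mean(1).round())"
```

```text
tcp [ 548.3 -195.5  325.6] rot [ 3.140e+00 -1.000e-03 -2.682e+00] F [ 0.4 -0.1  1. ] w 85.6 t 23.275 q [ 0.38  0.46 -0.13  1.61  0.06  1.08  2.26]
delta [-0.0009 -0.0002  0.1196] None
[  -3.   -7.  -11.   -4.    8.   20.   33.   25.    9.    4.    4.    5.
    6.    8.    4.  -31.  -98. -129. -106.  -58.  -18.   -2.    0.    4.]
```

View pics/g6.png

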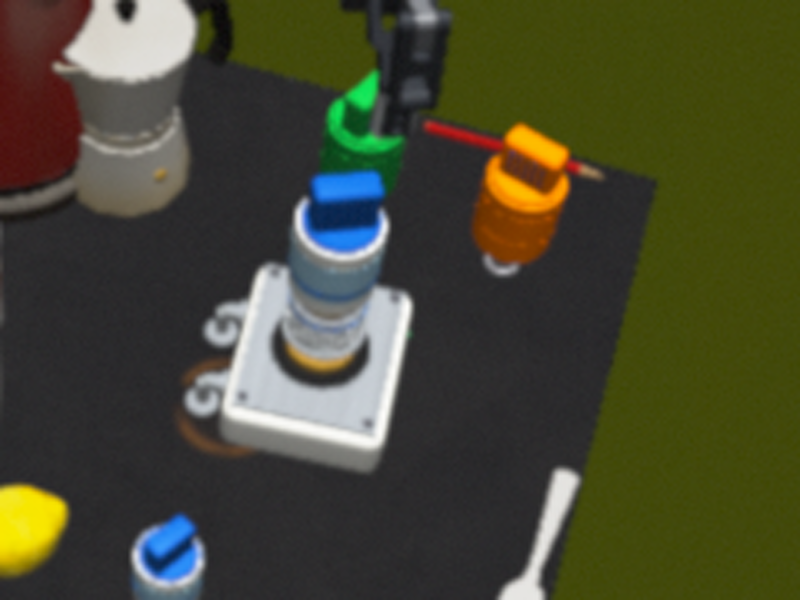

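The cartridge stands upright, locked in the coupler (crop 330,270). The gripper is clear, and the sleeve line profile is back at its starting position.

```bash
python3 -c "
from cell import ctrl
print(ctrl.finish_job())"
```

```text
the job is handed in; nothing more can be done
None
```

I handed the job in at about 23 s: the blue-capped cartridge is home in the coupler, let go and upright, with the sleeve sprung forward again and nothing else touched; the judge returned no verdict.

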